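# Catch a rock sample from the feeder and put it on the balance

## Robot

A 6-joint arm with a two-finger parallel gripper is mounted at the origin on the work surface. World frame = base frame: x ahead of the robot, y to its left, z up, the work surface at z = 0. Lengths are in m, angles in rad, forces in N, time in s.
With the tool pointing down it reaches from about 0.35 to 0.775 m from the base axis. Payload 7.3 kg.
Tool frame: the origin (TCP) lies on the front face of the gripper's body, between the roots of the fingers; the fingertips stand ahead of it and the grasp point (between the pads) lies 47 mm ahead of it (finger_overhang is the z of the fingertips in the tool frame, in m); z points along the fingers, y is the line along which they close (so a half turn about z gives the same grasp; the last joint's range is limited). The gripper opens to 92 mm and grips with 3 to 60 N. Pads are 19 mm wide; open, the fingers measure 130 mm over their backs; the gripper's body (75 mm by 190 mm) begins 47 mm behind the grasp point.
Start: joints at [0.977, 0.342, 1.524, -0, 1.275, -0.146], TCP at [0.227, 0.473, 0.292] pointing down, gripper open.
Joint ranges: [-2.53, 2.53], [-0.77, 2.02], [0.04, 2.7], [-1, 4.14], [0.28, 2.66], [-3.11, 3.11]. Speed limits (rad/s): [2.57, 2.57, 3.14, 3.14, 3.14, 3.14].

## Interface

Orientations are given as [roll, pitch, yaw] about the fixed x, y, z axes, in that order (R = Rz(yaw) Ry(pitch) Rx(roll)).
In Python, from cell import * gives the robot as it stands. The module is installed in compiled form; this text tells all that it offers.
- The arm moves only by the tool arm_command, never from a script. Its argument "series" is a list of rows, each an object of numbers: "x", "y", "z": the shift along the tool's x, y, z in mm; "rx", "ry", "rz": the turn, a rotation vector about the tool's x, y, z in degrees. A call has 1 to 20 rows; each row is the pose to reach, as a shift and turn from the pose commanded when the call began, along the tool's axes at that moment; what a row does not reach only later rows make up. A row lasts 1/10 s, in which the tool goes at most 50 mm and 8.59 degrees, less where a joint would pass 70% of its speed; a pose out of reach is approached as far as the arm can. A call with a gripper value outside its range is refused whole. "hand" is the finger opening in mm, from 0 to 91.8, set as the call begins (left out, the last holds). The fingers move at their own pace and stop on an object; "squeeze" is the grip in N (left out, the last holds). Time passes only in rows, so rows that repeat a pose let the fingers close. It gives the time, the measured TCP pose, the force, the opening and the grip force at its end, in the units of the state.
- observe(): the state, without advancing time (a new reading comes with each control period).
- read_camera(name): name is "scene" or "top" or "wrist"; returns a dict with "pixels" (400x640x3 uint8, blue, green, red), "K" (3x3 intrinsics, pixels), "k1" (the pictures are not rectified: a ray, as slopes to the right and down, at radius r is drawn at 1 + k1 r^2 times it, then the intrinsics apply), "rvec" (rotation vector, rad) and "tvec" (3), from world to camera coordinates, as OpenCV has them. Camera axes: x right, y down, z forward; pixel columns grow to the right and rows downward; lengths in m; the calibration is good to about 2 mm. A picture is of the moment at which its call begins. There is no depth.
- hand_in(): hands the job in; it is judged then, once.
Trained networks look in a picture, given as the dict that the camera call returned (one of the last four; its "shot" number tells which), for a name from the list of things; names that differ only in an ending like _2 or _b are one class to them, and where a whole thing is asked for, a point or a joint stands for the part that bears it (a point fixed in the world has none). Each returns a list of dicts, best first, with "confidence" (0 to 1); they miss things now and then, are a little off and sometimes report something else, mostly with a low value. They report only what shows in the picture. A call takes as long as a camera call. They do not tell look-alikes from the thing itself.
- boxes_of(picture, query): "point" ([x, y, z] in m, in world coordinates, good to about 4 mm: the middle of the surface that is visible of it).
- trace(picture, query): "pixels" (400x640 bool, what is visible of it).
- mark_of(picture, query): "point" ([x, y, z] in m, in world coordinates, good to about 4 mm: a listed point, or the origin of a listed thing).
The state is a dict: "time": time; "qpos": joint angles; "qvel": joint speeds; "joint_efforts": joint torques, N m; "tool_pos": TCP position; "tool_rot": TCP orientation; "contact_force": force on the tool from outside, world axes, zero at the start; "torque": the same for the moment, N m; "opening": finger opening in m; "grip_force": force on a finger pad.
Only numpy, scipy, OpenCV 4.12 (cv2) and the standard library are available. Lean on these libraries where they do the work, as an engineer would, in place of code of your own. Each camera call takes 0.05 s, during which the arm holds its last target. There are 200 camera calls.

## Task

Take the blue pan by its handle, hold it in the air under the feeder's spout and press the red paddle back with the pan's far edge, without ramming it, until all three rock pieces have slid down into the pan. Then draw the pan away so that the paddle swings back and the gate shuts, and set the pan with all three pieces gently down, level and in the middle of the balance's steel plate, and let go. Drop no piece outside the pan and leave the other things on the bench where they are.

Things in the scene. Friction and masses are not known exactly. Their poses are not given: they have to be found in the camera images.
- pan: blue open sample pan, outside 130 (x) x 110 (y) x 50 tall, walls and floor 4 thick, 0.2 to 0.3 kg, standing on the bench. Origin: centre of its underside; z up. A straight black handle rises from the middle of its -x wall, leaning 27 degrees from vertical outwards (to -x)
- pan_grip (a point): on the handle's centre line, 91 from the pan's middle in -x and 71 above its underside; axes as the pan's. The handle is a bar 24 wide (along y), 16 thick, 78 long, from x = -68, 26 up, to x = -103, 96 up. Natural grasp: fingers pointing down along the leaning bar, closing on its 24 mm width
- feeder: fixed sample feeder. Origin on the bench straight below the lip of its chute; pieces come out at its front, -x. Steel chute, 56 wide, falling 36 degrees to -x: lip at x = 0, 200 high; top at x = 145, 306 high. A clear spout box before the lip (x -84 to 0, y +-35, 180 to 270 high), open below, turns the pieces down. Foot and column begin at x = 70
- lamp_bar (a point): middle of the underside of the feeder's black lamp bar, which hangs across in front of and above the spout: 180 long along the feeder's y, 36 deep (feeder x -115 to -79), underside 298 above the bench. With the pan under the spout an upright gripper on the handle hits it; one leaning back 25 to 40 degrees, like the handle, passes below and in front
- spout (a point): middle of the spout's open lower end, 180 above the bench; the pieces fall down through it within 40 in x and 30 in y; axes as the feeder's
- paddle (a joint): swing in rad of the feeder's red paddle: 0 hanging down, gate shut; 0.30 fully back at its stop. It raises the yellow gate across the chute by 160 mm per rad (48 mm fully up); all pieces pass beyond about 0.2. A spring (1.5 N at first touch, 5 N fully back, at 145 above the bench) shuts both when let go
- paddle_face (a point): middle of the paddle's front face: a red plate 94 wide spanning 90 to 165 above the bench, face at feeder x = 0 at rest, hinged 260 above the bench on a line along the feeder's y. Pushed to the feeder's +x it swings back under the chute; 140 above the bench it moves about 36 mm back in all
- balance: fixed white laboratory balance, 220 (x) x 190 (y), casing 56 high, dark display at its -x end. Origin on the bench below the middle of its weighing plate; the casing spans x -138 to 82
- balance_plate (a point): centre of the top face of the balance's round steel weighing plate: 132 diameter, 72 above the bench
- rock1: red-brown rock piece about 44 x 32 x 26, queued number 1 behind the gate in the chute; origin at its centre
- rock2: pale grey rock piece about 40 x 30 x 24, queued number 2 behind the gate in the chute; origin at its centre
- rock3: dark grey rock piece about 46 x 34 x 28, queued number 3 behind the gate in the chute; origin at its centre
- brush: bystander: soft cleaning brush lying across the middle of the bench, 160 long; origin under its middle
- reagent: bystander: amber bottle, 66 diameter, 160 tall; origin under its centre
- jar: bystander: clear jar, 70 diameter, 90 tall; origin under its centre
- hammer: bystander: hammer lying down, 260 long; origin under its middle
- slidebox: bystander: green slide box 100 x 70 x 32; origin under its centre
- specimen: bystander: grey hand specimen of rock, 85 x 60 x 55 tall; origin under its centre
- mug: bystander: white mug, 80 diameter, 90 tall; origin under its centre
Things that resemble listed ones, but are neither listed nor needed, are in the scene too. There is more than one size of the rock3; the job needs the smallest.

How it is judged:
By the outcome, as a careful person would: the job done as asked, in the order asked, and still so for the second after the job is handed in, with the robot touching nothing.
It also fails if it takes over 61 s, if anything falls off the work surface, if the arm or the gripper's body presses on something with over 40 N, if the wrist force passes 120 N, or if a joint passes its speed limit or range.

## Working session

There is one attempt and no reset: what is moved stays moved. The work goes in short steps, Python scripts to look and compute and a tool call to move; the robot and the scene stay as the last step left them, time stands still between calls to the robot, and variables do not carry over. Pictures are saved under pics/ and viewed, at most 10 in all, crops included, and the job is handed in when it is done.

Besides the shell and the picture viewer there is one more tool, called after "Emit:" as name([rows], argument=value, ...), one row to a line, values as JSON. arm_command: Moves the arm, as the interface text tells. Its arguments: {"type":"object","properties":{"series":{"type":"array"},"hand":{"type":"number"},"squeeze":{"type":"number"}},"required":["series"]}

```bash
mkdir -p pics; python3 - <<'E'
from cell import *
import cv2
s=observe();print(s['time'],s['tool_pos'],s['tool_rot'],s['contact_force'],s['opening'])
a=read_camera("scene");b=read_camera("top")
cv2.imwrite("pics/a.png",a["pixels"]);cv2.imwrite("pics/b.png",b["pixels"])
for n,p in(("scene",a),("top",b)):
  for q in["pan","pan_grip","feeder","lamp_bar","spout","paddle_face","balance","balance_plate","brush","reagent","jar","mug","specimen","hammer","slidebox","rock1","rock2","rock3"]:
    print(n,q,[(([round(float(v),3) for v in d["point"]]),round(d["confidence"],2)) for d in mark_of(p,q)[:3]])
print(observe()['time'])
E
```

```text
0.0 [0.22713215 0.47299193 0.29153335] [-3.14005903e+00 -2.26610772e-04  2.69375474e+00] [-0.93062382  0.60165932 -0.60633361] 0.09176092320591595
scene pan [([0.557, 0.283, 0.001], 0.72)]
scene pan_grip [([0.464, 0.284, 0.074], 0.82), ([0.563, 0.035, 0.301], 0.73)]
scene feeder [([0.667, 0.038, 0.002], 0.96), ([0.662, 0.031, 0.126], 0.75), ([0.621, 0.035, 0.181], 0.28)]
scene lamp_bar [([0.563, 0.034, 0.297], 0.78), ([0.32, 0.456, 0.001], 0.66)]
scene spout [([0.618, 0.037, 0.18], 0.72)]
scene paddle_face [([0.664, 0.034, 0.126], 0.55)]
scene balance [([0.561, -0.294, -0.001], 0.64)]
scene balance_plate [([0.56, -0.289, 0.074], 0.57), ([0.712, 0.037, 0.255], 0.57), ([0.467, 0.284, 0.075], 0.51)]
scene brush [([0.453, -0.013, 0.002], 0.57), ([0.559, 0.285, -0.001], 0.44)]
scene reagent [([0.475, 0.496, 0.002], 0.75), ([0.466, 0.281, 0.076], 0.5)]
scene jar [([0.621, -0.489, 0.002], 0.94)]
scene mug [([0.318, 0.457, 0.001], 0.59)]
scene specimen [([0.469, -0.517, -0.006], 0.72), ([0.629, 0.479, 0.0], 0.38), ([0.679, 0.031, 0.226], 0.26)]
scene hammer [([0.447, 0.589, -0.001], 0.94), (
[... 1098 characters left out ...]
 brush [([0.455, -0.012, 0.002], 0.64)]
top reagent [([0.475, 0.491, 0.0], 0.95), ([0.715, 0.041, 0.257], 0.56)]
top jar [([0.619, -0.487, 0.001], 0.91), ([0.715, 0.042, 0.255], 0.47)]
top mug [([0.316, 0.463, -0.0], 0.74)]
top specimen [([0.474, -0.515, 0.003], 0.7)]
top hammer [([0.445, 0.594, 0.002], 0.74)]
top slidebox [([0.566, 0.035, 0.298], 0.59), ([0.63, 0.481, -0.003], 0.55)]
top rock1 [([0.742, -0.152, 0.015], 0.77), ([0.746, 0.034, 0.28], 0.64), ([0.812, 0.181, 0.015], 0.6)]
top rock2 [([0.742, -0.152, 0.015], 0.77), ([0.746, 0.034, 0.28], 0.64), ([0.812, 0.181, 0.015], 0.6)]
top rock3 [([0.742, -0.152, 0.015], 0.77), ([0.746, 0.034, 0.28], 0.64), ([0.812, 0.181, 0.015], 0.6)]
1.9
```

View pics/a.png

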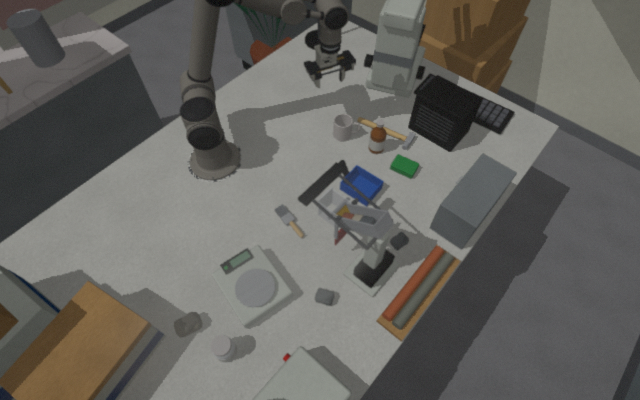

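View pics/b.png

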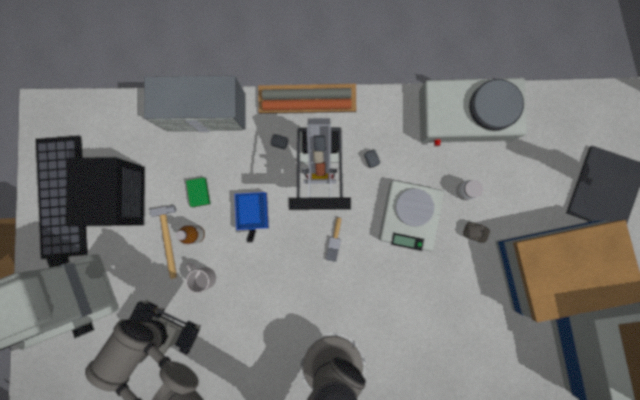

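The views show the pan at top-view (252,211) with its handle at (251,236), the feeder at (320,165) with its lamp bar at row 203, and the balance plate at (414,207). The networks agree with this. Next I refine the yaws and compute the grasp move.

```bash
cat > h.py <<'E'
from cell import *
import numpy as np, cv2
from scipy.spatial.transform import Rotation as Ro
from scipy.optimize import minimize
def proj(p,P):
    X=np.asarray(P)@cv2.Rodrigues(np.array(p["rvec"],float))[0].T+np.array(p["tvec"],float).ravel()
    u=X[:,:2]/X[:,2:]; u=u*(1+p["k1"]*(u**2).sum(1,keepdims=True))
    K=np.array(p["K"]); return u*[K[0,0],K[1,1]]+[K[0,2],K[1,2]]
def box(x0,x1,y0,y1,z0,z1): return np.array([[x,y,z] for x in(x0,x1) for y in(y0,y1) for z in(z0,z1)])
h=[]
for x,z in((-.068,.026),(-.103,.096)):
    for y in(-.012,.012):
        for s in(-.008,.008): h.append([x+s*.891,y,z+s*.454])
PAN=[box(-.065,.065,-.055,.055,0,.05),np.array(h)]
def sil(p,parts,T,R,S=4):
    m=np.zeros((400*S,640*S),np.uint8)
    for b in parts:
        c=cv2.convexHull((proj(p,b@R.T+T)*S).astype(np.float32)); cv2.fillConvexPoly(m,c.astype(np.int32),1)
    return cv2.resize(m.astype(np.float32),(640,400),interpolation=cv2.INTER_AREA)
def fit(pics,masks,parts,x0,f):
    def cost(v):
        T,R=f(v); return sum(np.abs(sil(p,parts,T,R)-m).sum()/m.sum() for p,m in zip(pics,masks))
    r=minimize(cost,x0,method="Nelder-Mead",options=dict(initial_simplex=np.vstack([x0]+[np.array(x0)+e for e in np.diag([.008,.008]+[.1]*(len(x0)-2))]),maxiter=150))
    return r.x,r.fun
def Rtool(lean,yaw=0.):   # z along the leaning bar, y across it
    a=np.radians(lean); z=np.array([np.sin(a),0,-np.cos(a)]); y=np.array([0,1.,0])
    return Ro.from_euler('z',yaw).as_matrix()@np.c_[np.cross(y,z),y,z]
def state(): 
    s=observe(); return s,np.array(s["tool_pos"]),Ro.from_euler('xyz',s["tool_rot"]).as_matrix()
def move(grip,R,p0=None,R0=None):
    if p0 is None: _,p0,R0=state()
    p=np.array(grip)-.047*R[:,2]
    return np.round(R0.T@(p-p0)*1000,1),np.round(np.degrees(Ro.from_matrix(R0.T@R).as_rotvec()),2)
E
python3 - <<'E'
from h import *
try: print(finger_overhang)
except Exception as e: print(e)
ps=[read_camera(c) for c in("scene","top")]
ms=[trace(p,"pan")[0]["pixels"].astype(np.float32) for p in ps]
f=lambda v:(np.array([v[0],v[1],0]),Ro.from_euler('z',v[2]).as_matrix())
print(fit(ps,ms,PAN,[.558,.286,0],f),[fit([p],[m],PAN,[.558,.286,0],f) for p,m in zip(ps,ms)])
for p in ps:
    for q in("lamp_bar","feeder","spout","paddle_face","balance_plate","pan_grip","pan"): print(q,[np.round(d["point"],4) for d in mark_of(p,q)[:1]])
# lamp bar: dark front edge line in the top view
t=ps[1]; g=cv2.cvtColor(t["pixels"],cv2.COLOR_BGR2GRAY)
m=(g<60).astype(np.uint8); m[:195]=0;m[214:]=0;m[:,:280]=0;m[:,360:]=0
r=cv2.minAreaRect(np.argwhere(m)[:,::-1].astype(np.float32)); print("lamp px",r)
for yaw in(-.1,0,.1):
    P=np.array([[.565,.036,.298]])+np.array([[-np.sin(yaw),np.cos(yaw),0]])*np.array([[-.09],[.09]])
    print(yaw,proj(t,P).round(1).tolist())
E
```

```text
0.0655
(array([0.55774383, 0.28284259, 0.05883488]), np.float64(0.36524733901023865)) [(array([0.55955269, 0.28419081, 0.05153032]), np.float64(0.23689307272434235)), (array([0.55280301, 0.28068866, 0.05323987]), np.float64(0.06655590236186981))]
lamp_bar [array([0.5639, 0.0358, 0.2984])]
feeder [array([0.665 , 0.0371, 0.0024])]
spout [array([0.6189, 0.0363, 0.1813])]
paddle_face [array([0.663 , 0.0319, 0.1292])]
balance_plate [array([ 0.5574, -0.2926,  0.0747])]
pan_grip [array([0.4657, 0.2826, 0.0761])]
pan [array([5.576e-01, 2.834e-01, 2.000e-04])]
lamp_bar [array([0.5637, 0.038 , 0.2948])]
feeder [array([ 0.6651,  0.0366, -0.0007])]
spout [array([0.6212, 0.0392, 0.181 ])]
paddle_face [array([0.6631, 0.0378, 0.1239])]
balance_plate [array([ 0.5608, -0.2905,  0.0733])]
pan_grip [array([0.4612, 0.2766, 0.0709])]
pan [array([0.56  , 0.2838, 0.002 ])]
lamp px ((319.5, 202.5), (11.0, 59.0), 90.0)
-0.1 [[349.5, 205.5], [287.6, 200.1]]
0 [[349.6, 202.4], [287.5, 203.2]]
0.1 [[349.4, 199.3], [287.7, 206.3]]
```

```bash
python3 - <<'E'
from h import *
R=Rtool(27,.054); print(move(np.array([.466,.279,.071])-.09*R[:,2],R))
E
```

```text
(array([-244.7, -101.7,   99.1]), array([ -6.77, -26.43, -28.22]))
```

Emit:
arm_command([
  {"x": -60,"y": -25,"z": 15,"rx": -1.7,"ry": -6.6,"rz": -7},
  {"x": -90,"y": -38,"z": 30,"rx": -2.5,"ry": -9.9,"rz": -10.6},
  {"x": -122,"y": -51,"z": 49,"rx": -3.4,"ry": -13.2,"rz": -14.1},
  {"x": -153,"y": -64,"z": 62,"rx": -4.2,"ry": -16.5,"rz": -17.6},
  {"x": -184,"y": -76,"z": 74,"rx": -5.1,"ry": -19.8,"rz": -21.2},
  {"x": -214,"y": -89,"z": 87,"rx": -5.9,"ry": -23.1,"rz": -24.7},
  {"x": -244.7,"y": -101.7,"z": 99.1,"rx": -6.77,"ry": -26.43,"rz": -28.22},
  {"x": -244.7,"y": -101.7,"z": 99.1,"rx": -6.77,"ry": -26.43,"rz": -28.22},
  {"x": -244.7,"y": -101.7,"z": 99.1,"rx": -6.77,"ry": -26.43,"rz": -28.22},
  {"x": -244.7,"y": -101.7,"z": 99.1,"rx": -6.77,"ry": -26.43,"rz": -28.22},
])

```text
time: 3.8
tool_pos: [0.404, 0.2764, 0.1938]
tool_rot: [3.14, 0.472, -3.088]
contact_force: [0.0, -0.0, 0.5]
opening: 0.0918
grip_force: 0.0
```

```bash
python3 - <<'E'
from h import *
w=read_camera("wrist"); cv2.imwrite("pics/w.png",w["pixels"])
s,p,R0=state(); print(s["time"],p,s["contact_force"])
for q in("pan_grip","pan"): print(q,[(np.round(d["point"],4),d["confidence"]) for d in mark_of(w,q)[:2]])
R=Rtool(27,.054);print(move([.466,.279,.071],R))
t=trace(w,"pan")
if t:
    f=lambda v:(np.array([v[0],v[1],0]),Ro.from_euler('z',v[2]).as_matrix())
    print(fit([w],[t[0]["pixels"].astype(np.float32)],PAN,[.558,.283,.054],f))
E
```

```text
3.85 [0.40393476 0.27657119 0.19383905] [0.04882505 0.26079952 0.11418689]
pan_grip []
pan [(array([0.5546, 0.2826, 0.003 ]), 0.78)]
(array([ 0.3, -1.1, 90.6]), array([0.07, 0.06, 0.04]))
(array([0.5562968 , 0.28564233, 0.03898054]), np.float64(0.0865405797958374))
```

View pics/w.png

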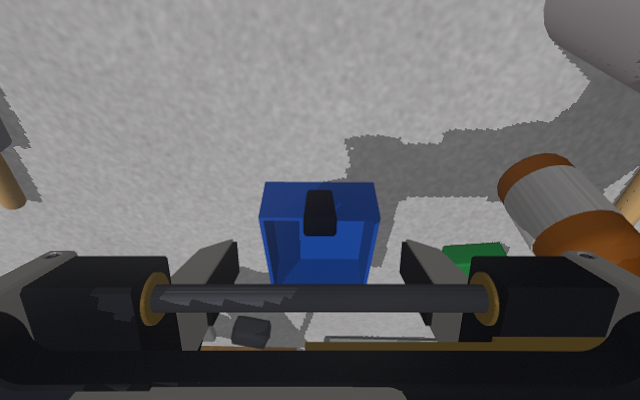

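The handle (320,213) sits midway between the fingers, so I advance along it and close.

Emit:
arm_command([
  {"z": 20},
  {"z": 45},
  {"z": 70},
  {"z": 85},
  {"z": 90},
  {"z": 90},
])

```text
invalid input
```

Emit:
arm_command([
  {"z": 0},
  {"z": 0},
  {"z": 0},
  {"z": 0},
  {"z": 0},
  {"z": 0},
  {"z": 0},
  {"z": 0},
  {"z": 0},
  {"z": 0},
], hand=10, squeeze=58)

```text
invalid input
```

Emit:
arm_command([
  {"x": 0,"y": 0,"z": 20,"rx": 0,"ry": 0,"rz": 0},
  {"x": 0,"y": 0,"z": 45,"rx": 0,"ry": 0,"rz": 0},
  {"x": 0,"y": 0,"z": 70,"rx": 0,"ry": 0,"rz": 0},
  {"x": 0,"y": 0,"z": 85,"rx": 0,"ry": 0,"rz": 0},
  {"x": 0,"y": 0,"z": 90,"rx": 0,"ry": 0,"rz": 0},
  {"x": 0,"y": 0,"z": 90,"rx": 0,"ry": 0,"rz": 0},
])

```text
time: 4.6
tool_pos: [0.4445, 0.278, 0.1126]
tool_rot: [-3.141, 0.471, -3.087]
contact_force: [0.1, -0.2, -0.7]
opening: 0.0916
grip_force: 0.0
```

Emit:
arm_command([
  {"x": 0,"y": 0,"z": 0,"rx": 0,"ry": 0,"rz": 0},
  {"x": 0,"y": 0,"z": 0,"rx": 0,"ry": 0,"rz": 0},
  {"x": 0,"y": 0,"z": 0,"rx": 0,"ry": 0,"rz": 0},
  {"x": 0,"y": 0,"z": 0,"rx": 0,"ry": 0,"rz": 0},
  {"x": 0,"y": 0,"z": 0,"rx": 0,"ry": 0,"rz": 0},
  {"x": 0,"y": 0,"z": 0,"rx": 0,"ry": 0,"rz": 0},
  {"x": 0,"y": 0,"z": 0,"rx": 0,"ry": 0,"rz": 0},
  {"x": 0,"y": 0,"z": 0,"rx": 0,"ry": 0,"rz": 0},
  {"x": 0,"y": 0,"z": 0,"rx": 0,"ry": 0,"rz": 0},
  {"x": 0,"y": 0,"z": 0,"rx": 0,"ry": 0,"rz": 0},
], hand=10, squeeze=58)

```text
time: 5.6
tool_pos: [0.4446, 0.2779, 0.1129]
tool_rot: [3.142, 0.471, -3.087]
contact_force: [-0.6, 0.3, 0.2]
opening: 0.0236
grip_force: 58.0
```

Emit:
arm_command([
  {"x": -5,"y": 0,"z": -9,"rx": 0,"ry": 0,"rz": 0},
  {"x": -11,"y": 0,"z": -22,"rx": 0,"ry": 0,"rz": 0},
  {"x": -20,"y": 0,"z": -40,"rx": 0,"ry": 0,"rz": 0},
  {"x": -30,"y": 0,"z": -58,"rx": 0,"ry": 0,"rz": 0},
  {"x": -39,"y": 0,"z": -77,"rx": 0,"ry": 0,"rz": 0},
  {"x": -46,"y": 0,"z": -90,"rx": 0,"ry": 0,"rz": 0},
  {"x": -50,"y": 0,"z": -98,"rx": 0,"ry": 0,"rz": 0},
  {"x": -50,"y": 0,"z": -98,"rx": 0,"ry": 0,"rz": 0},
  {"x": -50,"y": 0,"z": -98,"rx": 0,"ry": 0,"rz": 0},
  {"x": -50,"y": 0,"z": -98,"rx": 0,"ry": 0,"rz": 0},
])

```text
time: 6.6
tool_pos: [0.4442, 0.2775, 0.2218]
tool_rot: [-3.14, 0.469, -3.087]
contact_force: [1.0, 0.1, -2.2]
opening: 0.0238
grip_force: 58.0
```

```bash
python3 - <<'E'
from h import *
s,p,R0=state(); print(s["time"],p,s["contact_force"],s["torque"],s["opening"],s["grip_force"])
C=[read_camera(c) for c in("scene","top")]
ms=[trace(c,"pan")[0]["pixels"] for c in C]
cv2.imwrite("pics/l.png",C[0]["pixels"])
G=p+.047*R0[:,2]
# pan pose hinged at the grip: small slip shift along world z, yaw, pitch
def f(v):
    R=Ro.from_euler('zy',[v[3],v[4]]).as_matrix(); return np.array([v[0],v[1],v[2]*.1]),R
occ=[m.astype(np.float32) for m in ms]
def cost(v):
    T,R=f(v); return sum(np.abs(sil(c,PAN[:1],T,R)-m).sum()/m.sum() for c,m in zip(C,occ))
for c in C: print([np.round(d["point"],4) for d in mark_of(c,"pan")[:1]],[np.round(d["point"],4) for d in mark_of(c,"pan_grip")[:1]])
x0=[.557,.284,1.1,.05,0]
r=minimize(cost,x0,method="Nelder-Mead",options=dict(initial_simplex=np.vstack([x0]+[np.array(x0)+e for e in np.diag([.008,.008,.08,.08,.08])]),maxiter=300));print(r.x,r.fun,"grip",G)
R=Rtool(27,0.0); print(move([.664-.033-.09-.091,.037,.107+.071],R))
E
```

```text
6.6 [0.44423123 0.27752204 0.22176513] [ 1.01159119  0.09503376 -2.150858  ] [ 0.06236462  0.59086    -0.00079689] 0.02376765374879255 57.99946188926697
[array([0.5572, 0.2833, 0.1089])] [array([0.4623, 0.28  , 0.1821])]
[array([0.5566, 0.2873, 0.1115])] [array([0.4618, 0.2784, 0.1826])]
[0.55287144 0.2821534  1.05063367 0.07149239 0.0624808 ] 0.2554471492767334 grip [0.46545609 0.27862178 0.17984502]
(array([  27.2, -239.6,  -10.5]), array([ 1.4 , -0.01,  2.76]))
```

View pics/l.png

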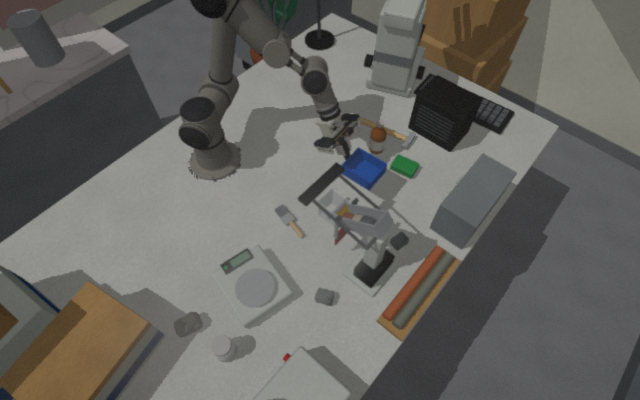

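The pan hangs level in the gripper at about (365,168), clear of the bench. Now I move it in front of the feeder.

Emit:
arm_command([
  {"x": 1,"y": -8,"z": 0,"rx": 0,"ry": 0,"rz": 0.1},
  {"x": 3,"y": -25,"z": -1,"rx": 0.1,"ry": 0,"rz": 0.3},
  {"x": 6,"y": -50,"z": -2,"rx": 0.3,"ry": 0,"rz": 0.6},
  {"x": 9,"y": -80,"z": -3.5,"rx": 0.5,"ry": 0,"rz": 0.9},
  {"x": 12,"y": -110,"z": -5,"rx": 0.6,"ry": 0,"rz": 1.3},
  {"x": 16,"y": -140,"z": -6,"rx": 0.8,"ry": 0,"rz": 1.6},
  {"x": 19,"y": -170,"z": -7.5,"rx": 1.0,"ry": 0,"rz": 2.0},
  {"x": 22,"y": -198,"z": -9,"rx": 1.2,"ry": 0,"rz": 2.3},
  {"x": 25,"y": -220,"z": -10,"rx": 1.3,"ry": 0,"rz": 2.5},
  {"x": 27,"y": -234,"z": -10.5,"rx": 1.4,"ry": 0,"rz": 2.7},
  {"x": 27.2,"y": -239.6,"z": -10.5,"rx": 1.4,"ry": 0,"rz": 2.76},
  {"x": 27.2,"y": -239.6,"z": -10.5,"rx": 1.4,"ry": 0,"rz": 2.76},
  {"x": 27.2,"y": -239.6,"z": -10.5,"rx": 1.4,"ry": 0,"rz": 2.76},
])

```text
time: 8.3
tool_pos: [0.4285, 0.0368, 0.22]
tool_rot: [-3.141, 0.471, 3.141]
contact_force: [0.4, 0.5, -2.7]
opening: 0.0236
grip_force: 58.0
```

```bash
python3 - <<'E'
from h import *
s,p,R0=state(); print(s["time"],p,s["contact_force"],s["torque"])
for c in("scene","top","wrist"):
    c=read_camera(c)
    for q in("pan","pan_grip","paddle_face","spout"): print(q,[(np.round(d["point"],4),round(d["confidence"],2)) for d in mark_of(c,q)[:1]])
cv2.imwrite("pics/f.png",c["pixels"])
print("grip",p+.047*R0[:,2]); R=Rtool(27,0.0)
for dx in(-.03,0,.021,.029): print(dx,move([.664+dx-.065-.091,.037,.107+.071],R))
E
```

```text
8.3 [0.42850608 0.03682376 0.22002163] [ 0.37792108  0.53045943 -2.72652774] [0.03809749 0.60958297 0.03755188]
pan [(array([0.5429, 0.0359, 0.106 ]), 0.55)]
pan_grip [(array([0.4498, 0.0393, 0.1816]), 0.6)]
paddle_face [(array([0.6658, 0.0305, 0.1272]), 0.66)]
spout [(array([0.6186, 0.0367, 0.1781]), 0.86)]
pan [(array([0.5445, 0.0407, 0.1112]), 0.89)]
pan_grip [(array([0.45  , 0.0368, 0.1827]), 0.95)]
paddle_face [(array([0.6624, 0.0336, 0.1283]), 0.61)]
spout [(array([0.6201, 0.0367, 0.1792]), 0.55)]
pan [(array([0.5366, 0.0343, 0.1093]), 0.9)]
pan_grip [(array([0.4491, 0.0394, 0.1753]), 0.79)]
paddle_face []
spout []
grip [0.44984929 0.03680817 0.17814721]
-0.03 (array([-24.8,  -0. ,  12.8]), array([0.01, 0.01, 0.  ]))
0 (array([-51.6,  -0. ,  26.4]), array([0.01, 0.01, 0.  ]))
0.021 (array([-70.3,  -0. ,  35.9]), array([0.01, 0.01, 0.  ]))
0.029 (array([-77.4,  -0. ,  39.6]), array([0.01, 0.01, 0.  ]))
```

View pics/f.png

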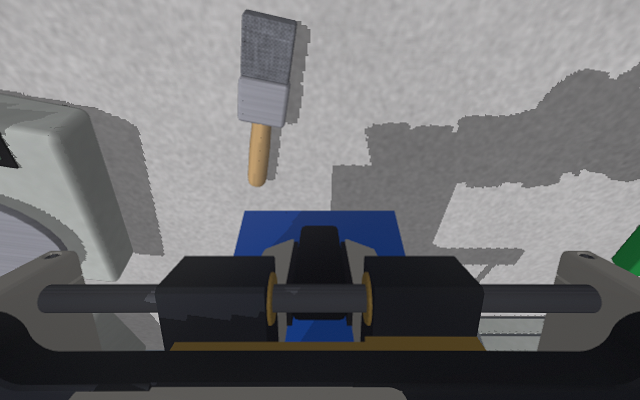

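The handle is held square between the pads at (320,260), and the pan is aligned with the spout. I'll approach the paddle, slowing near contact.

Emit:
arm_command([
  {"x": -4,"y": 0,"z": 2,"rx": 0,"ry": 0,"rz": 0},
  {"x": -12,"y": 0,"z": 6,"rx": 0,"ry": 0,"rz": 0},
  {"x": -22,"y": 0,"z": 11.2,"rx": 0,"ry": 0,"rz": 0},
  {"x": -32,"y": 0,"z": 16.3,"rx": 0,"ry": 0,"rz": 0},
  {"x": -38,"y": 0,"z": 19.4,"rx": 0,"ry": 0,"rz": 0},
  {"x": -41,"y": 0,"z": 21,"rx": 0,"ry": 0,"rz": 0},
  {"x": -43,"y": 0,"z": 22,"rx": 0,"ry": 0,"rz": 0},
  {"x": -45,"y": 0,"z": 23,"rx": 0,"ry": 0,"rz": 0},
  {"x": -47,"y": 0,"z": 24,"rx": 0,"ry": 0,"rz": 0},
  {"x": -49,"y": 0,"z": 25,"rx": 0,"ry": 0,"rz": 0},
  {"x": -51,"y": 0,"z": 26,"rx": 0,"ry": 0,"rz": 0},
  {"x": -53,"y": 0,"z": 27.1,"rx": 0,"ry": 0,"rz": 0},
  {"x": -55,"y": 0,"z": 28.1,"rx": 0,"ry": 0,"rz": 0},
  {"x": -57,"y": 0,"z": 29.1,"rx": 0,"ry": 0,"rz": 0},
  {"x": -57,"y": 0,"z": 29.1,"rx": 0,"ry": 0,"rz": 0},
])

```text
time: 10.55
tool_pos: [0.4927, 0.0371, 0.2197]
tool_rot: [3.141, 0.471, -3.142]
contact_force: [-2.6, -0.3, -2.0]
opening: 0.0238
grip_force: 58.0
```

Emit:
arm_command([
  {"x": -1.8,"y": 0,"z": 0.9,"rx": 0,"ry": 0,"rz": 0},
  {"x": -3.6,"y": 0,"z": 1.8,"rx": 0,"ry": 0,"rz": 0},
  {"x": -5.4,"y": 0,"z": 2.7,"rx": 0,"ry": 0,"rz": 0},
  {"x": -7.2,"y": 0,"z": 3.6,"rx": 0,"ry": 0,"rz": 0},
  {"x": -9,"y": 0,"z": 4.6,"rx": 0,"ry": 0,"rz": 0},
  {"x": -10.8,"y": 0,"z": 5.5,"rx": 0,"ry": 0,"rz": 0},
  {"x": -12.6,"y": 0,"z": 6.4,"rx": 0,"ry": 0,"rz": 0},
  {"x": -14.4,"y": 0,"z": 7.3,"rx": 0,"ry": 0,"rz": 0},
  {"x": -16,"y": 0,"z": 8.2,"rx": 0,"ry": 0,"rz": 0},
  {"x": -16,"y": 0,"z": 8.2,"rx": 0,"ry": 0,"rz": 0},
  {"x": -16,"y": 0,"z": 8.2,"rx": 0,"ry": 0,"rz": 0},
  {"x": -16,"y": 0,"z": 8.2,"rx": 0,"ry": 0,"rz": 0},
])

```text
time: 11.75
tool_pos: [0.5101, 0.0372, 0.2192]
tool_rot: [3.141, 0.469, -3.141]
contact_force: [-4.4, 1.1, -6.8]
opening: 0.0237
grip_force: 58.0
```

```bash
python3 - <<'E'
from h import *
s,p,R0=state(); print(s["time"],p+.047*R0[:,2],s["contact_force"],s["torque"])
a=read_camera("scene");b=read_camera("top")
for c in(a,b): print([(np.round(d["point"],3),round(d["confidence"],2)) for d in mark_of(c,"rock1")[:6]])
A=cv2.resize(a["pixels"][150:290,280:440],None,fx=2.5,fy=2.5,interpolation=cv2.INTER_CUBIC);B=cv2.resize(b["pixels"][100:240,240:400],None,fx=2.5,fy=2.5,interpolation=cv2.INTER_CUBIC)
cv2.imwrite("pics/p.png",np.hstack([A,B]))
E
```

```text
11.75 [0.53135335 0.03717009 0.17727592] [-4.42810528  1.07449348 -6.76475033] [0.25130496 2.32144211 0.05681451]
[(array([0.58 , 0.036, 0.131]), 0.55), (array([0.809, 0.186, 0.02 ]), 0.54), (array([0.656, 0.032, 0.142]), 0.52), (array([ 0.742, -0.148,  0.016]), 0.51)]
[(array([ 0.742, -0.152,  0.019]), 0.67), (array([0.658, 0.032, 0.145]), 0.62), (array([0.81 , 0.181, 0.016]), 0.53), (array([0.615, 0.043, 0.15 ]), 0.47)]
```

View pics/p.png

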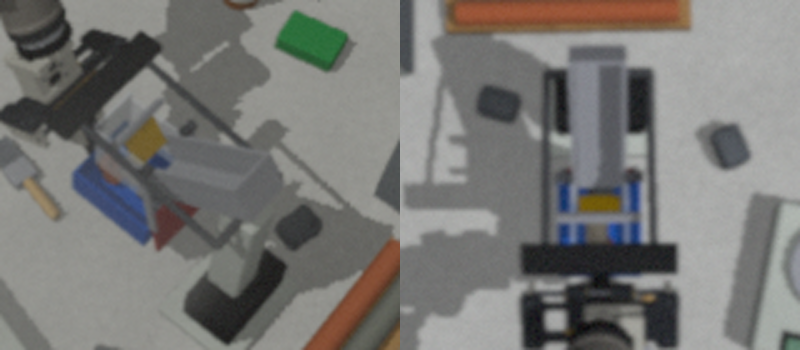

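The chute is empty, and the load rose by 4.7 N (the scene and top crops show rock in the pan, with the gate open). Drawing away smoothly and slightly down.

Emit:
arm_command([
  {"x": 1,"y": 0,"z": 2,"rx": 0,"ry": 0,"rz": 0},
  {"x": 3,"y": 0,"z": 3,"rx": 0,"ry": 0,"rz": 0},
  {"x": 6,"y": 0,"z": 3,"rx": 0,"ry": 0,"rz": 0},
  {"x": 9,"y": 0,"z": 3,"rx": 0,"ry": 0,"rz": 0},
  {"x": 13,"y": 0,"z": 2,"rx": 0,"ry": 0,"rz": 0},
  {"x": 17,"y": 0,"z": 1,"rx": 0,"ry": 0,"rz": 0},
  {"x": 22,"y": 0,"z": -1,"rx": 0,"ry": 0,"rz": 0},
  {"x": 28,"y": 0,"z": -4,"rx": 0,"ry": 0,"rz": 0},
  {"x": 35,"y": 0,"z": -8,"rx": 0,"ry": 0,"rz": 0},
  {"x": 43,"y": 0,"z": -12,"rx": 0,"ry": 0,"rz": 0},
  {"x": 52,"y": 0,"z": -17,"rx": 0,"ry": 0,"rz": 0},
  {"x": 61,"y": 0,"z": -21,"rx": 0,"ry": 0,"rz": 0},
  {"x": 70,"y": 0,"z": -25,"rx": 0,"ry": 0,"rz": 0},
  {"x": 79,"y": 0,"z": -29,"rx": 0,"ry": 0,"rz": 0},
  {"x": 86,"y": 0,"z": -32,"rx": 0,"ry": 0,"rz": 0},
  {"x": 91,"y": 0,"z": -35,"rx": 0,"ry": 0,"rz": 0},
  {"x": 94,"y": 0,"z": -36,"rx": 0,"ry": 0,"rz": 0},
  {"x": 94,"y": 0,"z": -36,"rx": 0,"ry": 0,"rz": 0},
])

```text
time: 13.75
tool_pos: [0.4103, 0.037, 0.2093]
tool_rot: [3.141, 0.471, 3.142]
contact_force: [-0.2, 0.2, -5.0]
opening: 0.0236
grip_force: 58.0
```

```bash
python3 - <<'E'
from h import *
s,p,R0=state(); print(s["time"],p+.047*R0[:,2],s["contact_force"],s["torque"])
a=read_camera("scene");b=read_camera("top")
for c in(a,b): print([(np.round(d["point"],3),round(d["confidence"],2)) for q in("rock1","pan","pan_grip","paddle_face") for d in mark_of(c,q)[:(6 if q=="rock1" else 1)]])
A=cv2.resize(a["pixels"][150:290,280:440],None,fx=2.5,fy=2.5,interpolation=cv2.INTER_CUBIC);B=cv2.resize(b["pixels"][100:240,240:400],None,fx=2.5,fy=2.5,interpolation=cv2.INTER_CUBIC)
cv2.imwrite("pics/q.png",np.hstack([A,B]))
E
```

```text
13.75 [0.43169309 0.03702949 0.16746149] [-0.19376031  0.24675144 -4.95767452] [-0.00817198  1.05131635 -0.04248126]
[(array([0.808, 0.186, 0.014]), 0.71), (array([0.557, 0.029, 0.13 ]), 0.58), (array([0.481, 0.034, 0.12 ]), 0.57), (array([0.516, 0.039, 0.136]), 0.54), (array([ 0.74 , -0.15 ,  0.016]), 0.54), (array([0.518, 0.038, 0.09 ]), 0.62), (array([0.431, 0.04 , 0.172]), 0.82)]
[(array([0.516, 0.042, 0.142]), 0.69), (array([0.811, 0.181, 0.02 ]), 0.69), (array([ 0.739, -0.152,  0.019]), 0.55), (array([0.485, 0.03 , 0.118]), 0.41), (array([0.556, 0.031, 0.134]), 0.37), (array([0.521, 0.038, 0.09 ]), 0.87), (array([0.428, 0.037, 0.167]), 0.87), (array([0.664, 0.035, 0.124]), 0.5)]
```

View pics/q.png

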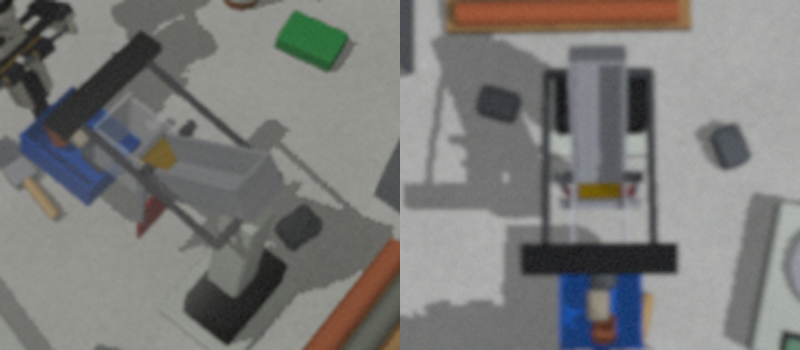

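All three pieces lie in the pan (top crop about (600,310)). The paddle hangs again and the yellow gate is down. Next, carry to the balance.

```bash
python3 - <<'E'
from h import *
R=Rtool(27,0.0); print(move([.560-.091,-.2915,.120+.071],R))
E
```

```text
(array([ -43.7, -328.5,   -4.3]), array([0.01, 0.  , 0.  ]))
```

Emit:
arm_command([
  {"x": -3,"y": -2,"z": -5,"rx": 0,"ry": 0,"rz": 0},
  {"x": -7,"y": -8,"z": -13,"rx": 0,"ry": 0,"rz": 0},
  {"x": -10,"y": -18,"z": -18,"rx": 0,"ry": 0,"rz": 0},
  {"x": -12,"y": -33,"z": -20,"rx": 0,"ry": 0,"rz": 0},
  {"x": -14,"y": -52,"z": -19,"rx": 0,"ry": 0,"rz": 0},
  {"x": -16,"y": -74,"z": -18,"rx": 0,"ry": 0,"rz": 0},
  {"x": -19,"y": -98,"z": -17,"rx": 0,"ry": 0,"rz": 0},
  {"x": -22,"y": -123,"z": -15.5,"rx": 0,"ry": 0,"rz": 0},
  {"x": -25,"y": -148,"z": -14,"rx": 0,"ry": 0,"rz": 0},
  {"x": -28,"y": -173,"z": -12.5,"rx": 0,"ry": 0,"rz": 0},
  {"x": -31,"y": -198,"z": -11,"rx": 0,"ry": 0,"rz": 0},
  {"x": -34,"y": -223,"z": -9.5,"rx": 0,"ry": 0,"rz": 0},
  {"x": -37,"y": -248,"z": -8,"rx": 0,"ry": 0,"rz": 0},
  {"x": -39,"y": -271,"z": -7,"rx": 0,"ry": 0,"rz": 0},
  {"x": -41,"y": -291,"z": -6,"rx": 0,"ry": 0,"rz": 0},
  {"x": -42.5,"y": -307,"z": -5,"rx": 0,"ry": 0,"rz": 0},
  {"x": -43.2,"y": -319,"z": -4.5,"rx": 0,"ry": 0,"rz": 0},
  {"x": -43.7,"y": -326,"z": -4.3,"rx": 0,"ry": 0,"rz": 0},
  {"x": -43.7,"y": -328.5,"z": -4.3,"rx": 0,"ry": 0,"rz": 0},
  {"x": -43.7,"y": -328.5,"z": -4.3,"rx": 0,"ry": 0,"rz": 0},
])

```text
time: 16.25
tool_pos: [0.4475, -0.2912, 0.2329]
tool_rot: [3.141, 0.471, -3.141]
contact_force: [-0.4, 0.3, -5.1]
opening: 0.0234
grip_force: 58.0
```

```bash
python3 - <<'E'
from h import *
s,p,R0=state(); G=p+.047*R0[:,2]; print(s["time"],G,s["contact_force"],s["torque"])
C=[read_camera(c) for c in("scene","top","wrist")]
for c in C: print([(np.round(d["point"],3),round(d["confidence"],2)) for q in("rock1","pan","pan_grip","balance_plate") for d in mark_of(c,q)[:(5 if q=="rock1" else 1)]])
# blue pixels only (pan box silhouettes); pan hinged about the grip
a=C[0]; cr=a["pixels"][210:330,170:330]
# draw predicted rim for pitch 0 / 0.1 on an enlarged crop
S=5; im=cv2.resize(cr,None,fx=S,fy=S,interpolation=cv2.INTER_CUBIC)
for pit,col in((0,(0,255,0)),(.1,(0,0,255))):
    Rp=Ro.from_euler('y',pit).as_matrix()
    for z in(0,.05):
        P=np.array([[-.065,-.055,z],[.065,-.055,z],[.065,.055,z],[-.065,.055,z]])-[-.091,0,.071]
        q=((proj(a,P@Rp.T+G)-[170,210]+.5)*S).astype(np.int32); cv2.polylines(im,[q],True,col,1)
cv2.imwrite("pics/r.png",im)
E
```

```text
16.25 [ 0.46886908 -0.29119107  0.1909712 ] [-0.39911628  0.3200257  -5.06365396] [ 0.08392475  1.10796224 -0.01678602]
[(array([ 0.74 , -0.152,  0.016]), 0.78), (array([ 0.551, -0.287,  0.162]), 0.7), (array([ 0.595, -0.294,  0.157]), 0.59), (array([ 0.52 , -0.296,  0.141]), 0.47), (array([0.812, 0.188, 0.016]), 0.47), (array([ 0.556, -0.289,  0.113]), 0.89), (array([ 0.464, -0.288,  0.193]), 0.7), (array([ 0.561, -0.291,  0.073]), 0.96)]
[(array([0.81 , 0.179, 0.018]), 0.71), (array([ 0.593, -0.294,  0.159]), 0.59), (array([ 0.52 , -0.297,  0.144]), 0.58), (array([ 0.554, -0.289,  0.115]), 0.74), (array([ 0.466, -0.294,  0.194]), 0.96), (array([ 0.561, -0.288,  0.071]), 0.74)]
[(array([ 0.595, -0.297,  0.157]), 0.68), (array([ 0.55 , -0.288,  0.113]), 0.81), (array([ 0.47 , -0.29 ,  0.188]), 0.63)]
```

View pics/r.png

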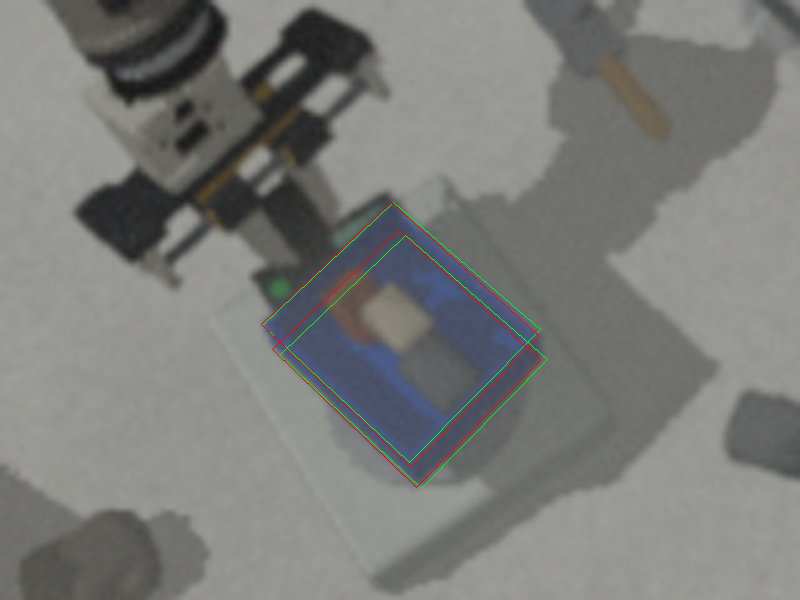

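```bash
python3 - <<'E'
from h import *
R=Rtool(30.7,0.0); print(move([.469,-.291,.191],R),move([.469,-.291,.072+.015+.071],R))
E
```

```text
(array([3. , 0.5, 0.2]), array([ 0.01, -3.69,  0.  ])) (array([18. ,  0.5, 29.6]), array([ 0.01, -3.69,  0.  ]))
```

Emit:
arm_command([
  {"x": 0.5,"y": 0,"z": 0,"rx": 0,"ry": -0.6,"rz": 0},
  {"x": 1.2,"y": 0.2,"z": 0,"rx": 0,"ry": -1.5,"rz": 0},
  {"x": 2,"y": 0.3,"z": 0.1,"rx": 0,"ry": -2.5,"rz": 0},
  {"x": 3,"y": 0.5,"z": 0.2,"rx": 0,"ry": -3.7,"rz": 0},
  {"x": 5,"y": 0.5,"z": 4,"rx": 0,"ry": -3.7,"rz": 0},
  {"x": 8,"y": 0.5,"z": 10,"rx": 0,"ry": -3.7,"rz": 0},
  {"x": 12,"y": 0.5,"z": 17.8,"rx": 0,"ry": -3.7,"rz": 0},
  {"x": 15,"y": 0.5,"z": 23.7,"rx": 0,"ry": -3.7,"rz": 0},
  {"x": 17,"y": 0.5,"z": 27.6,"rx": 0,"ry": -3.7,"rz": 0},
  {"x": 18,"y": 0.5,"z": 29.6,"rx": 0,"ry": -3.7,"rz": 0},
  {"x": 18,"y": 0.5,"z": 29.6,"rx": 0,"ry": -3.7,"rz": 0},
  {"x": 18,"y": 0.5,"z": 29.6,"rx": 0,"ry": -3.7,"rz": 0},
])

```text
time: 18.2
tool_pos: [0.4451, -0.2911, 0.1986]
tool_rot: [-3.141, 0.536, -3.141]
contact_force: [0.5, 0.3, -4.8]
opening: 0.0238
grip_force: 58.0
```

```bash
python3 - <<'E'
from h import *
s,p,R0=state(); G=p+.047*R0[:,2]; print(s["time"],G,s["contact_force"],s["torque"])
D=[]
for k in range(2):
  for n in("scene","top","wrist"):
    c=read_camera(n)
    for q in("pan","pan_grip","balance_plate"): print(n,[(np.round(d["point"],4),round(d["confidence"],2)) for d in mark_of(c,q)[:1]])
E
```

```text
18.2 [ 0.46914657 -0.29110551  0.15816146] [ 0.49308266  0.31404828 -4.8401334 ] [ 0.0176087   1.20996431 -0.00825774]
scene [(array([ 0.5605, -0.2904,  0.0849]), 0.84)]
scene [(array([ 0.4677, -0.2901,  0.1594]), 0.76)]
scene [(array([0.6687, 0.0366, 0.002 ]), 0.71)]
top [(array([ 0.5599, -0.2852,  0.0892]), 0.6)]
top [(array([ 0.4666, -0.2897,  0.1602]), 0.91)]
top []
wrist [(array([ 0.5557, -0.2928,  0.0887]), 0.85)]
wrist [(array([ 0.4681, -0.2889,  0.1552]), 0.87)]
wrist []
scene [(array([ 0.5622, -0.2913,  0.0861]), 0.69)]
scene [(array([ 4.725e-01, -5.179e-01, -4.000e-04]), 0.73)]
scene [(array([ 0.5616, -0.2905,  0.0729]), 0.84)]
top [(array([ 0.563 , -0.2909,  0.0904]), 0.56)]
top [(array([ 0.4676, -0.2923,  0.1592]), 0.73)]
top []
wrist [(array([ 0.5568, -0.2885,  0.0894]), 0.81)]
wrist [(array([ 0.4658, -0.2913,  0.1557]), 0.94)]
wrist []
```

Emit:
arm_command([
  {"x": 1,"y": 0,"z": 1.7,"rx": 0,"ry": 0,"rz": 0},
  {"x": 2.6,"y": 0,"z": 4.3,"rx": 0,"ry": 0,"rz": 0},
  {"x": 4.1,"y": 0,"z": 6.9,"rx": 0,"ry": 0,"rz": 0},
  {"x": 5.1,"y": 0,"z": 8.6,"rx": 0,"ry": 0,"rz": 0},
  {"x": 5.6,"y": 0,"z": 9.5,"rx": 0,"ry": 0,"rz": 0},
  {"x": 6.1,"y": 0,"z": 10.3,"rx": 0,"ry": 0,"rz": 0},
  {"x": 6.6,"y": 0,"z": 11.2,"rx": 0,"ry": 0,"rz": 0},
  {"x": 6.6,"y": 0,"z": 11.2,"rx": 0,"ry": 0,"rz": 0},
])

```text
time: 20.2
tool_pos: [0.445, -0.2909, 0.1853]
tool_rot: [3.141, 0.536, 3.142]
contact_force: [0.2, -0.8, -4.2]
opening: 0.0238
grip_force: 58.0
```

Emit:
arm_command([
  {"x": 0.2,"y": 0,"z": 0.4,"rx": 0,"ry": 0,"rz": 0},
  {"x": 0.5,"y": 0,"z": 0.9,"rx": 0,"ry": 0,"rz": 0},
  {"x": 0.5,"y": 0,"z": 0.9,"rx": 0,"ry": 0,"rz": 0},
])

```text
time: 20.5
tool_pos: [0.4451, -0.291, 0.1844]
tool_rot: [3.142, 0.536, -3.141]
contact_force: [-0.5, 0.7, -5.1]
opening: 0.0241
grip_force: 58.0
```

Emit:
arm_command([
  {"x": 0.2,"y": 0,"z": 0.4,"rx": 0,"ry": 0,"rz": 0},
  {"x": 0.5,"y": 0,"z": 0.9,"rx": 0,"ry": 0,"rz": 0},
  {"x": 0.5,"y": 0,"z": 0.9,"rx": 0,"ry": 0,"rz": 0},
])

```text
time: 20.8
tool_pos: [0.4453, -0.2911, 0.1842]
tool_rot: [-3.141, 0.537, -3.141]
contact_force: [-4.6, 1.7, 4.5]
opening: 0.0237
grip_force: 58.0
```

Emit:
arm_command([
  {"x": -0.2,"y": 0,"z": -0.3,"rx": 0,"ry": 0,"rz": 0},
  {"x": -0.2,"y": 0,"z": -0.3,"rx": 0,"ry": 0,"rz": 0},
  {"x": -0.2,"y": 0,"z": -0.3,"rx": 0,"ry": 0,"rz": 0},
], squeeze=12)

```text
time: 21.1
tool_pos: [0.4455, -0.2912, 0.1843]
tool_rot: [-3.141, 0.537, -3.141]
contact_force: [-0.3, 2.4, 5.6]
opening: 0.024
grip_force: 12.0
```

```bash
python3 - <<'E'
from h import *
s,p,R0=state(); print(s["time"],p+.047*R0[:,2],s["contact_force"],s["torque"],s["grip_force"])
E
```

```text
21.1 [ 0.46957023 -0.29117616  0.14395759] [-0.31976326  2.42222246  5.60673226] [0.38290063 0.16924827 0.20847937] 12.000764161348343
```

Emit:
arm_command([
  {"x": -0.2,"y": 0,"z": -0.3,"rx": 0,"ry": 0,"rz": 0},
  {"x": -0.2,"y": 0,"z": -0.3,"rx": 0,"ry": 0,"rz": 0},
  {"x": -0.2,"y": 0,"z": -0.3,"rx": 0,"ry": 0,"rz": 0},
], squeeze=3)

```text
time: 21.4
tool_pos: [0.4454, -0.2912, 0.1843]
tool_rot: [-3.141, 0.537, 3.142]
contact_force: [2.4, 1.5, 2.3]
opening: 0.0241
grip_force: 3.0
```

Emit:
arm_command([
  {"x": 0,"y": 0,"z": 0,"rx": 0,"ry": 0,"rz": 0},
  {"x": 0,"y": 0,"z": 0,"rx": 0,"ry": 0,"rz": 0},
  {"x": 0,"y": 0,"z": 0,"rx": 0,"ry": 0,"rz": 0},
  {"x": 0,"y": 0,"z": 0,"rx": 0,"ry": 0,"rz": 0},
  {"x": 0,"y": 0,"z": 0,"rx": 0,"ry": 0,"rz": 0},
  {"x": 0,"y": 0,"z": 0,"rx": 0,"ry": 0,"rz": 0},
], hand=70)

```text
time: 22.0
tool_pos: [0.4451, -0.291, 0.184]
tool_rot: [3.141, 0.536, 3.142]
contact_force: [0.0, -0.1, -0.7]
opening: 0.0669
grip_force: 0.0
```

Emit:
arm_command([
  {"x": 0,"y": 0,"z": -6,"rx": 0,"ry": 0,"rz": 0},
  {"x": 0,"y": 0,"z": -20,"rx": 0,"ry": 0,"rz": 0},
  {"x": 0,"y": 0,"z": -40,"rx": 0,"ry": 0,"rz": 0},
  {"x": 0,"y": 0,"z": -65,"rx": 0,"ry": 0,"rz": 0},
  {"x": 0,"y": 0,"z": -90,"rx": 0,"ry": 0,"rz": 0},
  {"x": 0,"y": 0,"z": -110,"rx": 0,"ry": 0,"rz": 0},
  {"x": 0,"y": 0,"z": -120,"rx": 0,"ry": 0,"rz": 0},
  {"x": 0,"y": 0,"z": -120,"rx": 0,"ry": 0,"rz": 0},
])

```text
time: 22.8
tool_pos: [0.3834, -0.2915, 0.2888]
tool_rot: [-3.138, 0.537, -3.141]
contact_force: [-0.2, 0.4, -0.4]
opening: 0.07
grip_force: 0.0
```

```bash
python3 - <<'E'
from h import *
s,p,R0=state(); print(s["time"],p,s["contact_force"],s["opening"])
a=read_camera("scene");b=read_camera("top")
for c in(a,b): print([(q,np.round(d["point"],3),round(d["confidence"],2)) for q in("rock1","pan","pan_grip","paddle_face","brush") for d in mark_of(c,q)[:(5 if q=="rock1" else 1)]])
A=cv2.resize(a["pixels"][150:330,180:430],None,fx=1.6,fy=1.6*1.39,interpolation=cv2.INTER_CUBIC);B=cv2.resize(b["pixels"][100:260,290:450],None,fx=2.5,fy=2.5,interpolation=cv2.INTER_CUBIC)
cv2.imwrite("pics/z.png",np.hstack([A[:400],B]))
E
```

```text
22.8 [ 0.38344101 -0.29145467  0.28882925] [-0.17546385  0.39341468 -0.41139786] 0.06999584944816896
[('rock1', array([0.809, 0.186, 0.018]), 0.63), ('rock1', array([ 0.739, -0.147,  0.018]), 0.56), ('rock1', array([ 0.598, -0.294,  0.115]), 0.53), ('rock1', array([ 0.52 , -0.296,  0.102]), 0.45), ('rock1', array([ 0.553, -0.288,  0.121]), 0.44), ('pan', array([ 0.556, -0.29 ,  0.072]), 0.85), ('pan_grip', array([ 0.469, -0.292,  0.147]), 0.83), ('paddle_face', array([0.663, 0.033, 0.126]), 0.68), ('brush', array([ 0.454, -0.012,  0.001]), 0.63)]
[('rock1', array([ 0.742, -0.154,  0.016]), 0.65), ('rock1', array([ 0.553, -0.283,  0.12 ]), 0.56), ('rock1', array([ 0.524, -0.297,  0.098]), 0.52), ('rock1', array([ 0.596, -0.297,  0.118]), 0.52), ('rock1', array([0.813, 0.181, 0.017]), 0.52), ('pan', array([ 0.56 , -0.29 ,  0.076]), 0.71), ('pan_grip', array([ 0.47 , -0.293,  0.144]), 0.69), ('paddle_face', array([0.665, 0.034, 0.127]), 0.52), ('brush', array([ 0.456, -0.014, -0.   ]), 0.87)]
```

View pics/z.png

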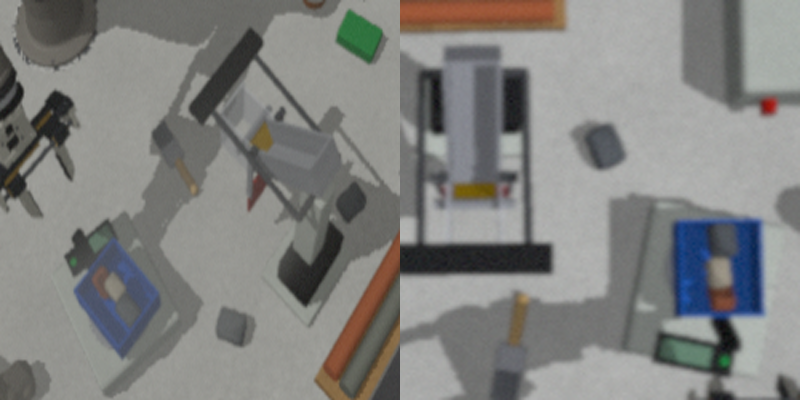

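The pan stands level in the middle of the plate with all three pieces (top crop about (720,268)). The gate is shut, the brush has not moved, and the gripper is clear.

```bash
python3 -c "
from cell import *
print(hand_in())"
```

```text
the job is handed in; nothing more can be done
None
```

The job is handed in: the pan stands level in the middle of the balance plate with all three pieces in it, the gate is shut, and the arm is clear of everything at about 23 s of the 61 s allowed.

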